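Roll down the drawer's edging and shut the drawer

TASK

The new edging strip along the top of the open drawer's front still stands proud of the wood: take the hand roller by the wooden grip over its wheel and roll it firmly along the strip until the strip lies flat along its whole length, pressing only with the roller. Then push the drawer fully home past its catch, and leave the roller standing on its wheel on the bench, let go of. Leave the other tools where they are.

Things in the scene. Friction and masses are not known exactly. Their poses are not given: they have to be found in the camera images.
- roller: Hand roller, 165 long, 0.3 kg: black wheel (diameter 40, 34 wide) in a steel yoke 45 wide, dark wooden pressing grip on the yoke, round wooden handle (diameter 24) behind. Origin: centre of the axle; y along the axle; handle to -x, its butt at x = -145; z up through the grip. At rest it stands on wheel and butt, leaning back 0.076 rad; held level, the handle's underside is 11 above the wheel's (mm).
- roller_grip (a point): Centre of the roller's wooden pressing grip, a block 30 along x, 40 along y, 42 tall, straight over the wheel (51 above the axle; its foot on the yoke is 30 above the axle): the place to hold it while pressing. Axes as the roller's (mm).
- roller_wheel (a joint): Angle the roller's wheel has turned, rad, either way; 20 mm of travel per rad, 0 at the start, it turns freely
- edging: Black rubbery T-shaped push-in strip along the top edge of the open drawer's front; it moves with the drawer. Head 264 long (y), 18 wide (x), 3 thick. Origin: middle of the strip, on its top face once seated (136 above the bench); y along the strip, x to the back of the chest, z up. Solid wood beneath. At first it stands 3.5 to 5.5 proud (mm).
- drawer (a joint): How far the chest's upper drawer is open, m: 0 home (front flush with the chest), 0.08 to 0.12 at the start. It slides with about 4 N of drag; a spring ball catch pushes back with some 7 N more between 16 and 7 mm open, then pulls the drawer home and keeps it there
- drawer_face (a point): Centre of the upper drawer's wooden front, on its outer surface, 108 above the bench; the face is 272 wide, from 83 to 133 above the bench, and looks to -x; axes as the chest's. Two small brass knobs (diameter 18, standing out 18) are 75 to either side (mm).
- chest: Fixed dark wooden bench-top tool chest, 260 deep (x), 300 wide (y), 150 high, two drawers one above the other, the lower one shut. Origin: centre of its underside; its front faces -x at x = -130; z up. Its top panel covers the upper drawer when that is shut (mm).
- edge1 (a joint): How far length 1 of the 8 equal lengths of the edging strip (33 mm each, centre at y = -115.5 mm of the edging) stands proud, m: 0 seated flat on the wood; all lengths alike: one goes down under about 10 N and stays where it was pushed
- edge2 (a joint): How far length 2 of the 8 equal lengths of the edging strip (33 mm each, centre at y = -82.5 mm of the edging) stands proud, m: 0 seated flat on the wood
- edge3 (a joint): How far length 3 of the 8 equal lengths of the edging strip (33 mm each, centre at y = -49.5 mm of the edging) stands proud, m: 0 seated flat on the wood
- edge4 (a joint): How far length 4 of the 8 equal lengths of the edging strip (33 mm each, centre at y = -16.5 mm of the edging) stands proud, m: 0 seated flat on the wood
- edge5 (a joint): How far length 5 of the 8 equal lengths of the edging strip (33 mm each, centre at y = 16.5 mm of the edging) stands proud, m: 0 seated flat on the wood
- edge6 (a joint): How far length 6 of the 8 equal lengths of the edging strip (33 mm each, centre at y = 49.5 mm of the edging) stands proud, m: 0 seated flat on the wood
- edge7 (a joint): How far length 7 of the 8 equal lengths of the edging strip (33 mm each, centre at y = 82.5 mm of the edging) stands proud, m: 0 seated flat on the wood
- edge8 (a joint): How far length 8 of the 8 equal lengths of the edging strip (33 mm each, centre at y = 115.5 mm of the edging) stands proud, m: 0 seated flat on the wood
- hammer: Chasing hammer lying on the bench, 220 long; a bystander, origin at mid-length on its underside (mm)
- graver1: Brass graver lying on the bench, about 130 long, 15 thick; a bystander, origin near its middle on its underside (mm)
- graver2: As graver1, but lying on top of the chest; a bystander
- graver3: As graver1; a bystander
- mandrel: Steel ring mandrel lying on the bench, a taper 260 long, 25 thick at the thick end; a bystander, origin at its middle on its underside (mm)
- bench_block: Square steel bench block, 75 by 75, 22 high; a bystander, origin under its centre
- tin: Round metal tin, diameter 62, 32 high, standing on top of the chest; a bystander, origin under its centre
There are look-alikes about, which are no part of the job. What is meant by the roller is not green, pink or turquoise, and is the larger of those in its own colour.

How it is judged:
By the outcome, as a careful person would: the job done as asked, in the order asked, and still so for the second after the job is handed in, with the robot touching nothing.
It also fails if it takes over 72 s, if anything falls off the work surface, if the arm or the gripper's body presses on something with over 40 N, if the wrist force passes 120 N, or if a joint passes its speed limit or range.

ROBOT

A 6-joint arm with a two-finger parallel gripper is mounted at the origin on the work surface. World frame = base frame: x ahead of the robot, y to its left, z up, the work surface at z = 0. Lengths are in m, angles in rad, forces in N, time in s.
With the tool pointing down it reaches from about 0.35 to 0.775 m from the base axis. Payload 5.5 kg.
Tool frame: the origin (TCP) lies midway between the tips of the shut fingers; the grasp point (between the pads) lies 19 mm behind it; z points along the fingers, y is the line along which they close (so a half turn about z gives the same grasp; the last joint's range is limited). The gripper opens to 85 mm and grips with 20 to 120 N. Pads are 22 mm wide; open, the fingers measure 114 mm over their backs; the gripper's body (76 mm by 85 mm) begins 54 mm behind the grasp point. The pads swing forward as they close: fully open they stand 13 mm farther back than shut.
Start: joints at [1.077, 0.313, 0.046, 1.304, 0, 1.431], TCP at [0.199, 0.539, 0.204] pointing down, gripper open.
Joint ranges: [-2.76, 2.76], [-0.86, 1.69], [-1.03, 1.26], [-2.2, 2.34], [-1.47, 1.5], [-3.14, 3.14]. Speed limits (rad/s): [2.57, 2.57, 3.14, 3.14, 3.14, 3.14].

INTERFACE

Orientations are given as a unit quaternion [w, x, y, z].
In Python, from workcell import env gives the robot as it stands.
- The arm moves only by the tool move_arm, never from a script. Its argument "targets" is a list of rows, each a list of 3 entries, a list of its own where there are three numbers: the shift along the tool's x, y, z in mm, then the turn, a rotation vector about the tool's x, y, z in units of 10 degrees (1.0 is 10 degrees), then the closure, from -1 (fully open) to 1 (shut). In form: [[[dx, dy, dz], [ax, ay, az], gripper], ...]. A call has 1 to 5 rows; each row is the pose to reach, as a shift and turn from the pose commanded when the call began, along the tool's axes at that moment; what a row does not reach only later rows make up. A row lasts 1/8 s, in which the tool goes at most 62.5 mm and 10.7 degrees, less where a joint would pass 70% of its speed; a pose out of reach is approached as far as the arm can. A call with a gripper value outside its range is refused whole. The fingers move at their own pace and stop on an object; "squeeze" is the grip in N (left out, the last holds). Time passes only in rows, so rows that repeat a pose let the fingers close. It gives the time, the measured TCP pose, the force, the opening and the grip force at its end, in the units of the state.
- env.get_state(): the state, without advancing time (a new reading comes with each control period).
- env.read_camera(name): name is "side" or "top" or "wrist"; returns a dict with "pixels" (480x640x3 uint8, red, green, blue), "fovy" (degrees; the focal length in pixels is half the picture's height over the tangent of half this angle, whatever the lens; pixels are square), "cx", "cy" (the principal point, pixels), "extrinsics" (4x4, takes a point from world to camera coordinates); the wrist camera has in their place "mount" (4x4, takes a point from camera to tool coordinates, whose origin is the TCP and whose axes are the flange's). Camera axes: x right, y up, looking along -z (the intrinsics and any distortion apply to the point x, -y, -z); pixel columns grow to the right and rows downward; lengths in m; the calibration is good to about 2 mm. The wrist camera is an equidistant fisheye: a pixel r from the principal point sees the ray r / f radians off the axis. A picture is of the moment at which its call begins: read the wrist's pose just before it. There is no depth.
- env.hand_in(): hands the job in; it is judged then, once.
Trained networks look in a picture, given as the dict that the camera call returned (one of the last four; its "shot" number tells which), for a name from the list of things; names that differ only in an ending like _2 or _b are one class to them, and where a whole thing is asked for, a point or a joint stands for the part that bears it (a point fixed in the world has none). Each returns a list of dicts, best first, with "confidence" (0 to 1); they miss things now and then, are a little off and sometimes report something else, mostly with a low value. They report only what shows in the picture. A call takes as long as a camera call. They do not tell look-alikes from the thing itself.
- env.spot_in(thing, picture): "centre" ([x, y, z] in m, in world coordinates, good to about 4 mm: the middle of the surface that is visible of it).
- env.regions_of(thing, picture): "mask" (480x640 bool, what is visible of it).
- env.landmark_of(thing, picture): "centre" ([x, y, z] in m, in world coordinates, good to about 4 mm: a listed point, or the origin of a listed thing).
The state is a dict: "clock": time; "joint_pos": joint angles; "qvel": joint speeds; "tau": joint torques, N m; "tcp_pos": TCP position; "orientation": TCP orientation; "wrist_force": force on the tool from outside, world axes, zero at the start; "ft_torque": the same for the moment, N m; "finger_gap": finger opening in m; "grip_force": force on a finger pad.
Only numpy, scipy, OpenCV 4.12 (cv2) and the standard library are available. Lean on these libraries where they do the work, as an engineer would, in place of code of your own. Each camera call takes 0.05 s, during which the arm holds its last target. There are 200 camera calls.

## Working session

There is one attempt and no reset: what is moved stays moved. The work goes in short steps, Python scripts to look and compute and a tool call to move; the robot and the scene stay as the last step left them, time stands still between calls to the robot, and variables do not carry over. Pictures are saved under pics/ and viewed, at most 10 in all, crops included, and the job is handed in when it is done.

Besides the shell and the picture viewer there is one more tool, called after "Request:" by a JSON object that holds its "api" and its "payload". move_arm: Moves the arm, as the interface text tells. Its arguments: {"type":"object","properties":{"targets":{"type":"array","items":{"type":"array"}},"squeeze":{"type":"number"}},"required":["targets"]}

```bash
mkdir -p pics; cat > h.py <<'E'
import numpy as np, cv2
from workcell import env
from scipy.spatial.transform import Rotation as R
def Rt(s): 
    q=s["orientation"]; return R.from_quat([q[1],q[2],q[3],q[0]])
def px(pic,P):
    E=np.array(pic["extrinsics"]);f=240/np.tan(np.radians(pic["fovy"])/2)
    p=E[:3,:3]@np.array(P)+E[:3,3]; return pic["cx"]+f*p[0]/-p[2], pic["cy"]-f*p[1]/-p[2]
def ray(pic,u,v,z):
    E=np.array(pic["extrinsics"]);f=240/np.tan(np.radians(pic["fovy"])/2)
    d=E[:3,:3].T@np.array([(u-pic["cx"])/f,-(v-pic["cy"])/f,-1]);c=-E[:3,:3].T@E[:3,3]
    return c+d*(z-c[2])/d[2]
def save(pic,n): cv2.imwrite(f"pics/{n}.png",cv2.cvtColor(pic["pixels"],cv2.COLOR_RGB2BGR))
def towards(P,s=None):  # world displacement of TCP -> tool mm
    s=s or env.get_state(); return np.round(Rt(s).inv().apply(np.array(P)-s["tcp_pos"])*1000,1)
E
python3 - <<'E'
from h import *
s=env.get_state(); print(s["tcp_pos"],Rt(s).as_matrix().round(3).tolist(),s["wrist_force"])
for n in("top","side"):
    p=env.read_camera(n); save(p,n+"0")
    print(n,p["fovy"],np.round(p["extrinsics"],3).tolist())
    for t in("roller","roller_grip","edging","drawer_face","chest","tin","hammer","bench_block","mandrel","graver1"):
        print(t,[(np.round(d["centre"],3).tolist(),np.round(px(p,d["centre"])).tolist(),round(d["confidence"],2)) for d in env.landmark_of(t,p)[:4]])
E
```

```text
[0.198966   0.53889661 0.20305105] [[-0.938, 0.346, -0.001], [0.346, 0.938, -0.002], [0.0, -0.002, -1.0]] [-0.77322605  0.75442683  0.5587264 ]
top 46.14494075772882 [[-0.02, -1.0, -0.003, -0.0], [0.981, -0.02, 0.193, -0.545], [-0.193, 0.001, 0.981, -1.499], [0.0, 0.0, 0.0, 1.0]]
roller [([0.32, -0.118, 0.02], [371.0, 322.0], 0.94), ([0.396, 0.164, 0.018], [268.0, 297.0], 0.86), ([0.529, 0.304, 0.015], [219.0, 251.0], 0.74), ([0.319, 0.458, 0.022], [161.0, 327.0], 0.71)]
roller_grip [([0.318, 0.456, 0.073], [156.0, 326.0], 0.97), ([0.322, -0.119, 0.068], [373.0, 320.0], 0.79), ([0.537, 0.307, 0.052], [215.0, 245.0], 0.58), ([0.42, 0.332, 0.069], [204.0, 287.0], 0.55)]
edging [([0.482, 0.041, 0.138], [311.0, 258.0], 0.56)]
drawer_face [([0.478, 0.044, 0.11], [310.0, 261.0], 0.75)]
chest [([0.705, 0.03, 0.003], [315.0, 189.0], 0.75), ([0.661, 0.338, 0.002], [209.0, 206.0], 0.55)]
tin [([0.683, -0.065, 0.15], [350.0, 181.0], 0.79), ([0.718, 0.11, 0.148], [283.0, 170.0], 0.39)]
hammer [([0.493, -0.344, 0.002], [449.0, 259.0], 0.87)]
bench_block [([0.533, -0.49, -0.002], [499.0, 244.0], 0
[... 536 characters left out ...]
, 0.71)]
roller_grip [([0.425, 0.33, 0.072], [345.0, 385.0], 0.98), ([0.395, 0.163, 0.052], [376.0, 324.0], 0.98), ([0.531, 0.304, 0.048], [294.0, 368.0], 0.98), ([0.316, 0.458, 0.072], [393.0, 470.0], 0.78)]
edging [([0.489, 0.043, 0.138], [346.0, 247.0], 0.7)]
drawer_face [([0.478, 0.046, 0.11], [350.0, 258.0], 0.91)]
chest []
tin [([0.686, -0.062, 0.147], [275.0, 199.0], 0.59)]
hammer []
bench_block [([0.537, -0.487, 0.0], [367.0, 160.0], 0.83)]
mandrel [([0.54, 0.471, -0.0], [263.0, 461.0], 0.76)]
graver1 [([0.718, 0.113, 0.15], [234.0, 246.0], 0.83), ([0.66, 0.337, 0.0], [228.0, 381.0], 0.73), ([0.427, 0.331, 0.021], [343.0, 399.0], 0.72), ([0.642, -0.38, -0.002], [326.0, 175.0], 0.63)]
```

```bash
python3 - <<'E'
import cv2,numpy as np
t=cv2.imread("pics/top0.png")[140:380,120:420]
cv2.imwrite("pics/top_c.png",cv2.resize(t,(750,600),interpolation=cv2.INTER_CUBIC))
t=cv2.imread("pics/side0.png")
cv2.imwrite("pics/side_c.png",cv2.resize(t,(800,600)))
E
```

```text
(no output)
```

View pics/top_c.png

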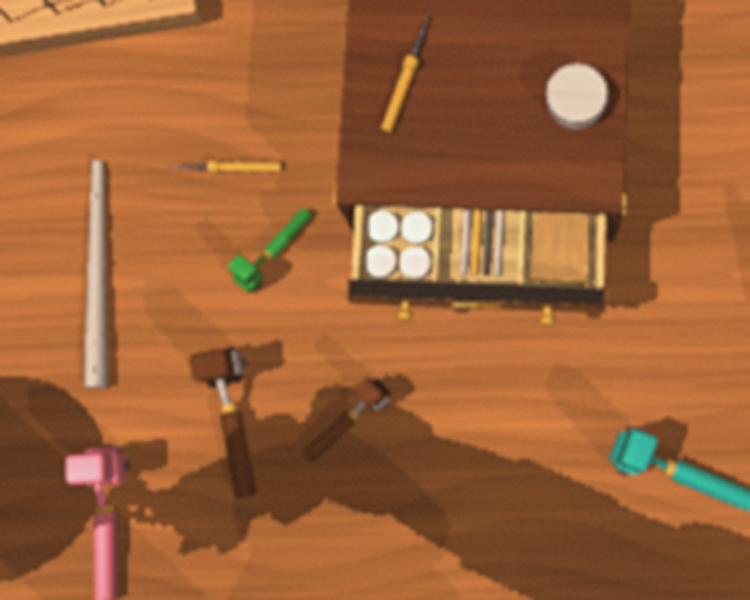

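View pics/side_c.png

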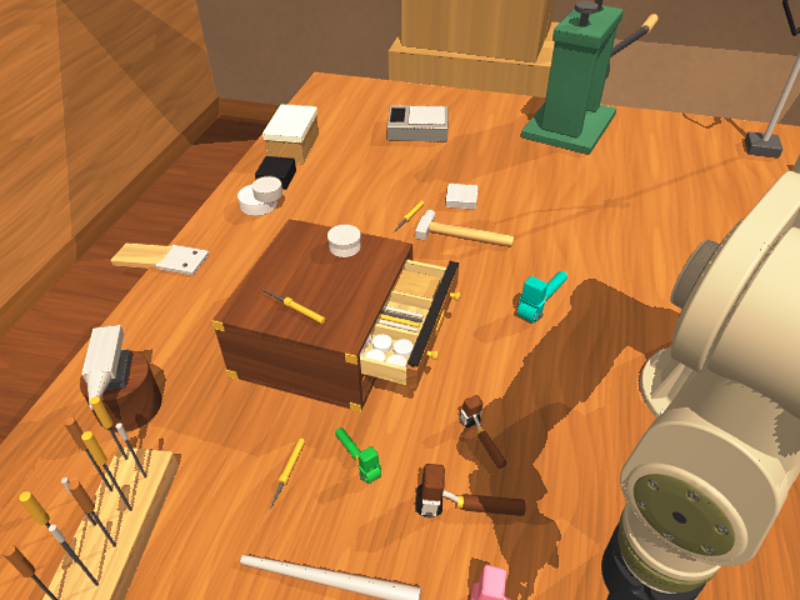

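The larger dark-wood roller is at top crop (218,365), image px (207,286), world about (0.423, 0.331). Its look-alikes are the smaller brown one at crop (372,392), plus pink (95,467), green (245,270) and turquoise (635,450). The larger brown one fits the description, and the enlarged crop confirms it. Next I measure its yaw and the strip line.

```bash
cat >> h.py <<'E'
def goal(pos,Rg,s=None):
    s=s or env.get_state(); r=Rt(s)
    print("shift mm",towards(pos,s),"turn10",np.round(np.degrees((r.inv()*Rg).as_rotvec())/10,2))
def toolR(psi,pitch=0.): # tool y along roller x (yaw psi), z down; pitch>0: leaned back towards handle
    x=np.array([np.cos(psi),np.sin(psi),0]);z=np.array([0,0,1.])
    c,s=np.cos(pitch),np.sin(pitch); rx=c*x+s*z; rz=c*z-s*x
    return R.from_matrix(np.stack([np.cross(rx,-rz),rx,-rz],1))
E
python3 - <<'E'
from h import *
W=np.array([0.428,0.331])
for n in("top","side"):
    p=env.read_camera(n)
    for m in env.regions_of("roller",p)[:6]:
        v,u=np.nonzero(m["mask"]); 
        G=np.array([ray(p,a,b,0.012)[:2] for a,b in zip(u,v)])
        if np.min(np.hypot(*(G-W).T))>.02: continue
        d=G-W; t=d@[-.98,-.19]; k=t>np.max(t)-.006
        q=d[k].mean(0); print(n,m["confidence"],len(u),t.max(),"yaw",np.degrees(np.arctan2(-q[1],-q[0])))
        k=(t>.06); c=np.cov(d[k].T); w,V=np.linalg.eigh(c); print("handle dir",np.degrees(np.arctan(V[1,1]/V[0,1])),d[k].mean(0), np.hypot(*q))
    for m in env.regions_of("edging",p)[:1]:
        v,u=np.nonzero(m["mask"]); G=np.array([ray(p,a,b,0.140)[:2] for a,b in zip(u,v)])
        c,(w,h),a=cv2.minAreaRect(G.astype(np.float32)*1000); vx=cv2.fitLine(G.astype(np.float32),cv2.DIST_HUBER,0,.01,.01).ravel()
        print(n,"edging",c,w,h,a,vx, np.degrees(np.arctan2(vx[1],vx[0])))
goal([0.423,0.331,0.20],toolR(np.radians(11),.076))
E
```

```text
top 0.76 617 0.14220119271094903 yaw 11.265824733283894
handle dir 11.8188322987518 [-0.09930935 -0.01938557] 0.139164916972898
top edging (487.1967468261719, 44.70658874511719) 256.46368408203125 18.632625579833984 87.11717224121094 [0.05605019 0.9984279  0.48708493 0.04685797] 86.78687
side 0.68 1562 0.14766740906952772 yaw 12.379261256582245
handle dir 9.44365099572258 [-0.10128605 -0.02250308] 0.14452235038564426
side edging (485.6317443847656, 44.890037536621094) 265.4526672363281 18.879011154174805 86.49835205078125 [0.06036325 0.99817646 0.48629045 0.05516885] 86.53933
shift mm [-282.1 -118.     3.9] turn10 [-0.4  -0.22  5.87]
```

Request:
{"api": "move_arm", "payload": {"targets": [[[-56,-24,-10],[-0.1,0,1.0],-1],[[-112,-48,-10],[-0.1,-0.1,2.0],-1],[[-170,-70,-10],[-0.2,-0.1,3.0],-1],[[-226,-94,-5],[-0.3,-0.2,4.0],-1],[[-282,-118,4],[-0.4,-0.2,5.0],-1]], "squeeze": 80}}

```text
clock: 2.02
tcp_pos: [0.4244, 0.3299, 0.2004]
orientation: [0.023, 0.577, 0.815, 0.031]
wrist_force: [0.5, 0.9, 0.7]
finger_gap: 0.0856
grip_force: 0.0
```

Request:
{"api": "move_arm", "payload": {"targets": [[[0,0,0],[0,0,0.9],-1],[[0,0,0],[0,0,0.9],-1],[[0,0,0],[0,0,0.9],-1]]}}

```text
clock: 2.4
tcp_pos: [0.4226, 0.3314, 0.2001]
orientation: [0.02, 0.636, 0.771, 0.032]
wrist_force: [0.1, 0.2, -0.0]
finger_gap: 0.0858
grip_force: 0.0
```

```bash
python3 - <<'E'
from h import *
s=env.get_state(); print(s["tcp_pos"],s["joint_pos"],s["finger_gap"])
p=env.read_camera("wrist"); save(p,"w1"); print(p["fovy"],p["cx"],p["cy"],np.round(p["mount"],3).tolist())
for t in("roller_grip","roller"): print(t,[(np.round(d["centre"],4).tolist(),round(d["confidence"],2)) for d in env.landmark_of(t,p)[:3]])
goal([0.423,0.331,0.055],toolR(np.radians(11.3),.076))
E
```

```text
[0.42259215 0.33144621 0.20009263] [ 0.52510393  0.17648358 -0.14535009  1.1747047  -0.01543288  1.90509255] 0.08582920092413741
65.70646984690485 323.25927760057345 244.9174636672673 [[0.0, 0.95, 0.312, 0.08], [1.0, -0.0, 0.001, 0.001], [0.001, 0.312, -0.95, -0.171], [0.0, 0.0, 0.0, 1.0]]
roller_grip [([0.3964, 0.1631, 0.0492], 0.92), ([0.4217, 0.3288, 0.0708], 0.9), ([0.3208, 0.461, 0.0712], 0.76)]
roller [([0.5282, 0.3067, 0.0147], 0.93), ([0.3994, 0.162, 0.0178], 0.79), ([0.428, 0.3317, 0.02], 0.7)]
shift mm [ -2.3 -10.5 144.7] turn10 [-0.   -0.05 -0.05]
```

View pics/w1.png

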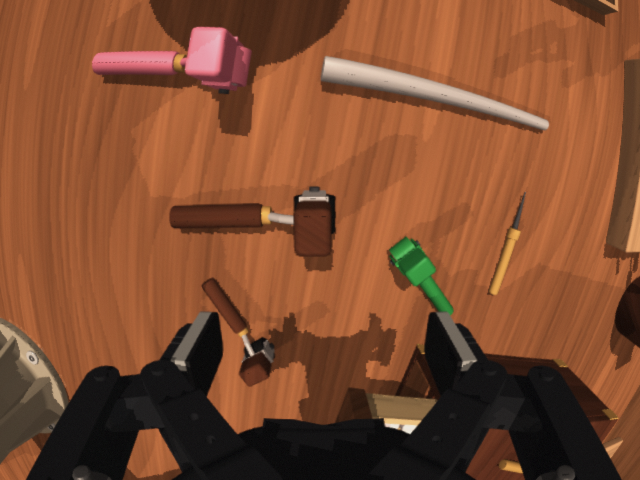

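The wrist view shows the brown grip at (314,223), aligned with the fingers and with clear space on both sides. Descending.

Request:
{"api": "move_arm", "payload": {"targets": [[[-1,-3,50],[0,-0.1,0],-1],[[-2,-6,90],[0,-0.1,0],-1],[[-2,-10,125],[0,-0.1,0],-1],[[-2,-10,144],[0,-0.1,0],-1],[[-2,-10,144],[0,-0.1,0],-1]]}}

```text
clock: 3.18
tcp_pos: [0.4221, 0.3304, 0.054]
orientation: [0.026, 0.637, 0.77, 0.025]
wrist_force: [-0.4, 1.1, 0.2]
finger_gap: 0.0853
grip_force: 0.0
```

Request:
{"api": "move_arm", "payload": {"targets": [[[0,0,0],[0,0,0],1],[[0,0,0],[0,0,0],1],[[0,0,0],[0,0,0],1],[[0,0,0],[0,0,0],1],[[0,0,0],[0,0,0],1]], "squeeze": 90}}

```text
clock: 3.8
tcp_pos: [0.425, 0.3312, 0.057]
orientation: [0.027, 0.638, 0.769, 0.028]
wrist_force: [0.8, -0.4, 6.2]
finger_gap: 0.0269
grip_force: 88.9
```

```bash
python3 - <<'E'
from h import *
s=env.get_state(); print(s["tcp_pos"],Rt(s).as_matrix().round(3).tolist(),s["wrist_force"],s["finger_gap"],s["grip_force"])
p=env.read_camera("side"); save(p,"s2"); c=p["pixels"][330:480,240:440]
cv2.imwrite("pics/s2c.png",cv2.cvtColor(cv2.resize(c,(800,600),interpolation=cv2.INTER_CUBIC),cv2.COLOR_RGB2BGR))
E
```

```text
[0.42499316 0.33121404 0.0570127 ] [[-0.185, 0.98, 0.078], [0.983, 0.185, 0.008], [-0.007, 0.078, -0.997]] [ 0.77383846 -0.3829082   6.19495119] 0.026883740113340743 88.85201454162598
```

View pics/s2c.png

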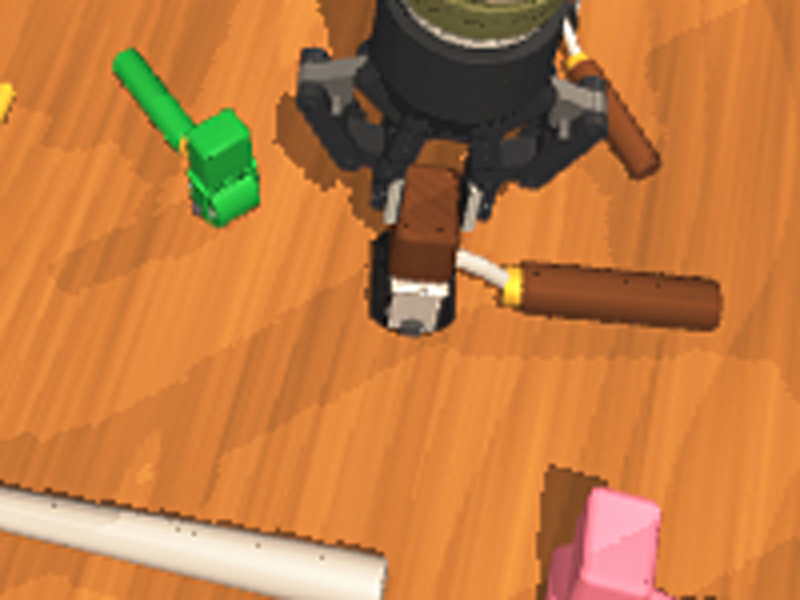

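The roller is held with the fingers on the grip's fore and aft faces: grip at crop (430,215), wheel at (412,300), handle free. Lifting, levelling and turning to the strip's right end.

```bash
python3 - <<'E'
from h import *
goal([0.425,0.331,0.24],toolR(np.radians(11.3),.076))
goal([0.4796,-0.075,0.225],toolR(np.radians(86.7),-.02))
goal([0.45,0.13,0.24],toolR(np.radians(50),-.02))
E
```

```text
shift mm [  -1.4   14.2 -182.5] turn10 [ 0.01  0.04 -0.06]
shift mm [-410.4   -8.5 -166.5] turn10 [ 0.45  0.25 -7.6 ]
shift mm [-203.6    1.6 -182.1] turn10 [ 0.53  0.15 -3.93]
```

Request:
{"api": "move_arm", "payload": {"targets": [[[0,4,-30],[0,0,0],1],[[0,8,-80],[0,0,0],1],[[0,12,-130],[0,0,0],1],[[0,14,-182],[0,0,0],1],[[0,14,-182],[0,0,0],1]]}}

```text
clock: 4.47
tcp_pos: [0.4259, 0.3333, 0.2425]
orientation: [0.028, 0.638, 0.769, 0.03]
wrist_force: [-0.7, 0.7, -3.1]
finger_gap: 0.0267
grip_force: 89.9
```

```bash
python3 - <<'E'
from h import *
s=env.get_state(); print(s["tcp_pos"],s["wrist_force"],s["finger_gap"],s["joint_pos"])
goal([0.4796,-0.075,0.225],toolR(np.radians(86.7),-.02))
goal([0.45,0.13,0.24],toolR(np.radians(56),-.02))
E
```

```text
[0.425866   0.33325984 0.24251499] [-0.68510291  0.73116689 -3.06393925] 0.026724613405170922 [ 0.53551618  0.17262035 -0.04688209  1.27541551 -0.03269141  1.91895693]
shift mm [-411.1  -24.2   17.5] turn10 [ 0.48  0.26 -7.6 ]
shift mm [-204.2  -14.1    2.3] turn10 [ 0.55  0.17 -4.53]
```

Request:
{"api": "move_arm", "payload": {"targets": [[[-40,-3,0],[0.1,0,-0.9],1],[[-80,-6,0],[0.2,0.1,-1.8],1],[[-120,-8,0],[0.3,0.1,-2.7],1],[[-160,-11,2],[0.4,0.2,-3.6],1],[[-204,-14,2],[0.5,0.2,-4.5],1]]}}

```text
clock: 5.1
tcp_pos: [0.4469, 0.1274, 0.2344]
orientation: [-0.007, 0.293, 0.956, -0.009]
wrist_force: [0.4, -0.1, -3.0]
finger_gap: 0.0264
grip_force: 89.9
```

```bash
python3 - <<'E'
from h import *
goal([0.4796,-0.075,0.215],toolR(np.radians(86.7),-.02))
E
```

```text
shift mm [-140.6 -149.1   21.2] turn10 [ 0.01 -0.11 -3.07]
```

Request:
{"api": "move_arm", "payload": {"targets": [[[-30,-30,0],[0,0,-0.8],1],[[-65,-70,0],[0,0,-1.6],1],[[-105,-110,5],[0,-0.1,-2.4],1],[[-141,-149,10],[0,-0.1,-3.1],1],[[-141,-149,15],[0,-0.1,-3.1],1]]}}

```text
clock: 5.72
tcp_pos: [0.4797, -0.0769, 0.2211]
orientation: [-0.0, 0.032, 0.999, -0.008]
wrist_force: [-0.3, 0.7, -2.9]
finger_gap: 0.027
grip_force: 90.2
```

Request:
{"api": "move_arm", "payload": {"targets": [[[0,0,0],[0,0,0],1],[[0,0,0],[0,0,0],1]]}}

```text
clock: 5.98
tcp_pos: [0.4796, -0.0726, 0.2228]
orientation: [0.0, 0.028, 1.0, -0.008]
wrist_force: [-0.4, 0.9, -2.9]
finger_gap: 0.0268
grip_force: 90.1
```

```bash
python3 - <<'E'
from h import *
s=env.get_state(); print(s["tcp_pos"],s["wrist_force"],s["finger_gap"],s["joint_pos"])
goal([0.4796,-0.075,0.200],toolR(np.radians(86.7),-.02))
p=env.read_camera("top"); q=env.read_camera("side")
for t in("roller","roller_grip","edging"): 
  for c in(p,q): print(t,[(np.round(d["centre"],4).tolist(),round(d["confidence"],2)) for d in env.landmark_of(t,c)[:5]])
a=cv2.resize(p["pixels"][200:350,260:460],(400,300),interpolation=3); b=cv2.resize(q["pixels"][140:340,270:470],(400,400),interpolation=3)[:300]
b=cv2.resize(q["pixels"][140:320,250:490],(400,300),interpolation=3)
cv2.imwrite("pics/r1.png",cv2.cvtColor(np.hstack([a,b]),cv2.COLOR_RGB2BGR))
E
```

```text
[ 0.47961676 -0.07255161  0.22284727] [-0.37527596  0.90915168 -2.87556049] 0.02682012416012816 [-0.30513634  0.13046272 -0.14137311  1.29380465 -0.01560548 -0.24843366]
shift mm [-0.1 -2.1 22.9] turn10 [0.02 0.01 0.  ]
roller [([0.3982, 0.161, 0.0177], 0.87), ([0.3233, -0.1147, 0.0175], 0.84), ([0.5285, 0.3041, 0.0166], 0.71), ([0.3198, 0.4556, 0.023], 0.65), ([0.6815, -0.0623, 0.1513], 0.47)]
roller [([0.5282, 0.305, 0.0116], 0.91), ([0.326, -0.1163, 0.0204], 0.72), ([0.4789, -0.0729, 0.1863], 0.67), ([0.6858, -0.0623, 0.1476], 0.66)]
roller_grip [([0.3927, 0.159, 0.0495], 0.71), ([0.5334, 0.3048, 0.052], 0.64), ([0.3187, 0.4552, 0.0693], 0.62), ([0.3204, -0.122, 0.0705], 0.6)]
roller_grip [([0.3156, 0.4605, 0.0732], 0.96), ([0.3252, -0.1231, 0.0724], 0.92), ([0.3946, 0.1625, 0.0496], 0.76), ([0.4804, -0.0737, 0.2381], 0.7), ([0.5338, 0.3016, 0.0491], 0.63)]
edging [([0.4864, 0.0404, 0.1373], 0.79)]
edging [([0.4891, 0.0431, 0.1368], 0.69)]
```

View pics/r1.png

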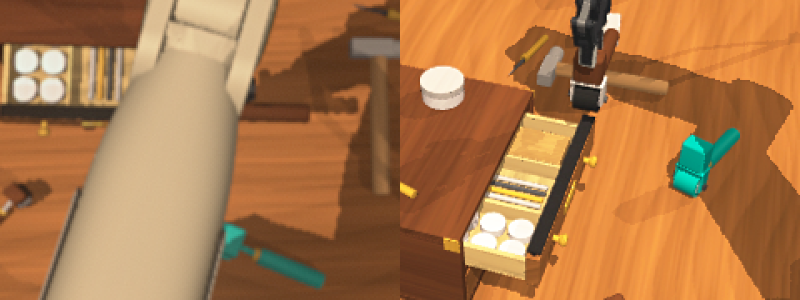

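Right half: wheel at (588,95), just above the strip's far end (590,120). Left half: the handle lies along the strip line. Lowering and pressing.

Request:
{"api": "move_arm", "payload": {"targets": [[[0,-2,12],[0,0,0],1],[[0,-2,22],[0,0,0],1],[[0,-2,27],[0,0,0],1],[[0,-2,30],[0,0,0],1],[[0,-2,30],[0,0,0],1]], "squeeze": 110}}

```text
clock: 7.0
tcp_pos: [0.4802, -0.0765, 0.1941]
orientation: [0.001, 0.029, 1.0, -0.009]
wrist_force: [-1.2, 0.2, 2.8]
finger_gap: 0.0259
grip_force: 112.6
```

Request:
{"api": "move_arm", "payload": {"targets": [[[0,0,2],[0,0,0],1],[[0,0,3],[0,0,0],1]]}}

```text
clock: 7.25
tcp_pos: [0.4812, -0.0768, 0.1929]
orientation: [0.003, 0.029, 1.0, -0.009]
wrist_force: [-3.8, 1.5, 17.4]
finger_gap: 0.0262
grip_force: 114.3
```

```bash
cat > g.py <<'E'
from h import *
s=env.get_state(); print(s["tcp_pos"],s["wrist_force"],Rt(s).as_matrix().round(4).tolist())
d=np.array([np.cos(np.radians(86.7)),np.sin(np.radians(86.7)),0]); print("per 60mm",Rt(s).inv().apply(d)*60, "along", (s["tcp_pos"]-[.487,.0445,.193])@d*1000, "off",(s["tcp_pos"]-[.487,.0445,.193])@[d[1],-d[0],0]*1000)
E
python3 g.py
```

```text
[ 0.48121547 -0.07682578  0.19287284] [-3.84104062  1.51736451 17.39310487] [[-0.9983, 0.058, 0.0053], [0.0579, 0.9981, -0.0188], [-0.0064, -0.0184, -0.9998]]
per 60mm [ 1.74890445e-02  5.99897906e+01 -1.10666787e+00] along -121.45758125757357 off 1.2090649453341211
```

Request:
{"api": "move_arm", "payload": {"targets": [[[0,0,1.5],[0,0,0],1],[[0,12,1.3],[0,0,0],1],[[0,24,1.1],[0,0,0],1],[[0,36,0.9],[0,0,0],1],[[0,48,0.7],[0,0,0],1]]}}

```text
clock: 7.88
tcp_pos: [0.4853, -0.0306, 0.1929]
orientation: [0.005, 0.029, 0.999, -0.012]
wrist_force: [-3.4, -9.7, 17.0]
finger_gap: 0.0259
grip_force: 114.3
```

```bash
python3 g.py
```

```text
[ 0.48530448 -0.03055737  0.19290875] [-3.41263598 -9.73378166 16.95814031] [[-0.9982, 0.0589, 0.0086], [0.0586, 0.998, -0.0235], [-0.01, -0.023, -0.9997]]
per 60mm [ 0.06494636 59.98409742 -1.37979654] along -75.03051487686481 off 2.62789768854143
```

Request:
{"api": "move_arm", "payload": {"targets": [[[0.5,10,1.5],[0,0,0],1],[[1,20,1.2],[0,0,0],1],[[1.5,30,1.0],[0,0,0],1],[[1.5,40,0.8],[0,0,0],1],[[1.5,50,0.6],[0,0,0],1]]}}

```text
clock: 8.5
tcp_pos: [0.488, 0.0204, 0.1927]
orientation: [0.006, 0.029, 0.999, -0.01]
wrist_force: [-3.0, -2.0, 24.4]
finger_gap: 0.0262
grip_force: 115.2
```

```bash
python3 g.py
```

```text
[0.48803765 0.02035557 0.19267815] [-2.98703264 -1.97435916 24.41803561] [[-0.9982, 0.0589, 0.0123], [0.0586, 0.9981, -0.0206], [-0.0135, -0.0198, -0.9997]]
per 60mm [ 0.06353536 59.98815317 -1.1905637 ] along -24.04466301536422 off 2.4257773457088985
```

Request:
{"api": "move_arm", "payload": {"targets": [[[0.5,10,0.0],[0,0,0],1],[[1,20,-0.2],[0,0,0],1],[[1.5,31,-0.4],[0,0,0],1],[[1.5,42,-0.6],[0,0,0],1],[[1.5,53,-0.8],[0,0,0],1]]}}

```text
clock: 9.12
tcp_pos: [0.4902, 0.072, 0.1927]
orientation: [0.007, 0.03, 0.999, -0.012]
wrist_force: [-1.4, -8.0, 24.6]
finger_gap: 0.0259
grip_force: 115.2
```

```bash
python3 g.py
```

```text
[0.49018261 0.07204917 0.19273707] [-1.42037627 -8.0413504  24.58034397] [[-0.9981, 0.0593, 0.0134], [0.059, 0.998, -0.0241], [-0.0148, -0.0233, -0.9996]]
per 60mm [ 0.0869581  59.98366051 -1.39746561] along 27.68669108821655 off 1.591489574805859
```

Request:
{"api": "move_arm", "payload": {"targets": [[[0.2,10,-0.2],[0,0,0],1],[[0.5,20,-0.4],[0,0,0],1],[[0.5,31,-0.6],[0,0,0],1],[[0.5,42,-0.8],[0,0,0],1],[[0.5,52,-1.0],[0,0,0],1]]}}

```text
clock: 9.75
tcp_pos: [0.4928, 0.1266, 0.1927]
orientation: [0.007, 0.029, 1.0, -0.008]
wrist_force: [-0.7, -1.4, 22.4]
finger_gap: 0.0261
grip_force: 115.0
```

Request:
{"api": "move_arm", "payload": {"targets": [[[0.2,10,0.0],[0,0,0],1],[[0.4,20,-0.2],[0,0,0],1],[[0.5,30,-0.4],[0,0,0],1],[[0.5,40,-0.6],[0,0,0],1],[[0.5,40,-0.6],[0,0,0],1]]}}

```text
clock: 10.38
tcp_pos: [0.4947, 0.1679, 0.1927]
orientation: [0.007, 0.029, 1.0, -0.007]
wrist_force: [0.5, 1.3, 21.8]
finger_gap: 0.0259
grip_force: 114.9
```

```bash
python3 g.py
```

```text
[0.49467164 0.167946   0.19271456] [ 0.5017834   1.2815317  21.83213385] [[-0.9983, 0.0573, 0.0139], [0.0571, 0.9983, -0.0145], [-0.0147, -0.0137, -0.9998]]
per 60mm [-2.95254636e-02  5.99943826e+01 -8.20479201e-01] along 123.68291676564031 off 0.5528661508668702
```

Whole length passed at about 25 N and a steady wheel height. I'll make one firm return pass, levelling the slight tilt.

Request:
{"api": "move_arm", "payload": {"targets": [[[0,-5,0.9],[0,0.08,0],1],[[-0.2,-18,1.1],[0,0.08,0],1],[[-0.4,-31,1.3],[0,0.08,0],1],[[-0.6,-44,1.5],[0,0.08,0],1],[[-0.8,-57,1.7],[0,0.08,0],1]]}}

```text
clock: 11.0
tcp_pos: [0.4926, 0.1103, 0.1926]
orientation: [0.001, 0.029, 1.0, -0.007]
wrist_force: [-1.2, 2.1, 26.6]
finger_gap: 0.0265
grip_force: 115.6
```

```bash
python3 g.py
```

```text
[0.49264959 0.11027107 0.19264456] [-1.23902034  2.08970332 26.60271441] [[-0.9983, 0.0576, 0.0015], [0.0576, 0.9982, -0.0136], [-0.0023, -0.0135, -0.9999]]
per 60mm [ 1.38778404e-04  5.99945381e+01 -8.09568268e-01] along 65.98722601455007 off 1.8541738260042058
```

Request:
{"api": "move_arm", "payload": {"targets": [[[0,-13,0.3],[0,0,0],1],[[0,-26,0.5],[0,0,0],1],[[0,-39,0.7],[0,0,0],1],[[0,-52,0.9],[0,0,0],1],[[0,-65,1.1],[0,0,0],1]]}}

```text
clock: 11.62
tcp_pos: [0.4891, 0.0447, 0.1926]
orientation: [0.001, 0.029, 1.0, -0.008]
wrist_force: [-1.5, 2.3, 27.4]
finger_gap: 0.0264
grip_force: 115.7
```

Request:
{"api": "move_arm", "payload": {"targets": [[[0,-13,0.2],[0,0,0],1],[[0,-26,0.4],[0,0,0],1],[[0,-39,0.6],[0,0,0],1],[[0,-52,0.8],[0,0,0],1],[[0,-65,1.0],[0,0,0],1]]}}

```text
clock: 12.25
tcp_pos: [0.4854, -0.021, 0.1926]
orientation: [0.001, 0.029, 1.0, -0.009]
wrist_force: [-0.3, 3.2, 27.5]
finger_gap: 0.026
grip_force: 115.6
```

```bash
python3 g.py
```

```text
[ 0.48540738 -0.02102779  0.19260162] [-0.32956747  3.20588213 27.46146373] [[-0.9983, 0.0577, 0.0018], [0.0577, 0.9982, -0.0175], [-0.0028, -0.0174, -0.9998]]
per 60mm [ 8.15926866e-03  5.99909486e+01 -1.04212043e+00] along -65.51081110231517 off 2.182068368644144
```

Request:
{"api": "move_arm", "payload": {"targets": [[[0,-14,0.3],[0,0,0],1],[[0,-28,0.5],[0,0,0],1],[[0,-42,0.7],[0,0,0],1],[[0,-57,0.9],[0,0,0],1],[[0,-57,0.9],[0,0,0],1]]}}

```text
clock: 12.88
tcp_pos: [0.4821, -0.08, 0.1927]
orientation: [0.001, 0.03, 0.999, -0.011]
wrist_force: [1.1, -0.9, 23.9]
finger_gap: 0.0262
grip_force: 115.2
```

Request:
{"api": "move_arm", "payload": {"targets": [[[0,0,-15],[0,0,0],1],[[-5,-20,-40],[0,0,0],1],[[20,-50,-60],[0,0,0],1],[[70,-60,-70],[0,0,0],1],[[120,-60,-70],[0,0,0],1]]}}

```text
clock: 13.5
tcp_pos: [0.3533, -0.1294, 0.2594]
orientation: [-0.006, 0.029, 1.0, -0.008]
wrist_force: [-0.9, 0.7, -2.1]
finger_gap: 0.0264
grip_force: 111.8
```

```bash
python3 g.py; python3 - <<'E'
from h import *
p=env.read_camera("side"); q=env.read_camera("top")
for c in(p,q):
  for t in("edging","drawer_face","roller"): print(t,[(np.round(d["centre"],4).tolist(),round(d["confidence"],2)) for d in env.landmark_of(t,c)[:5]])
a=p["pixels"][170:320,290:440]
cv2.imwrite("pics/r2.png",cv2.cvtColor(cv2.resize(a,(600,600),interpolation=cv2.INTER_CUBIC),cv2.COLOR_RGB2BGR))
E
```

```text
[ 0.35331934 -0.12942734  0.2593542 ] [-0.85437921  0.65288703 -2.11114167] [[-0.9982, 0.0584, -0.0129], [0.0586, 0.9981, -0.0163], [0.0119, -0.017, -0.9998]]
per 60mm [ 0.06519711 59.99130797 -1.01917509] along -181.33413523962156 off -123.44703340039536
edging [([0.4892, 0.0429, 0.1368], 0.64)]
drawer_face [([0.4774, 0.0426, 0.1096], 0.75), ([0.659, 0.3367, -0.0002], 0.54)]
roller [([0.3298, -0.118, 0.0253], 0.73), ([0.3526, -0.1307, 0.2194], 0.67), ([0.3938, 0.1548, 0.0146], 0.63), ([0.5281, 0.3031, 0.0128], 0.58)]
edging [([0.4891, 0.0391, 0.1379], 0.95)]
drawer_face []
roller [([0.3991, 0.1607, 0.0166], 0.76), ([0.5303, 0.3062, 0.0171], 0.71), ([0.3194, 0.4556, 0.0235], 0.59)]
```

View pics/r2.png

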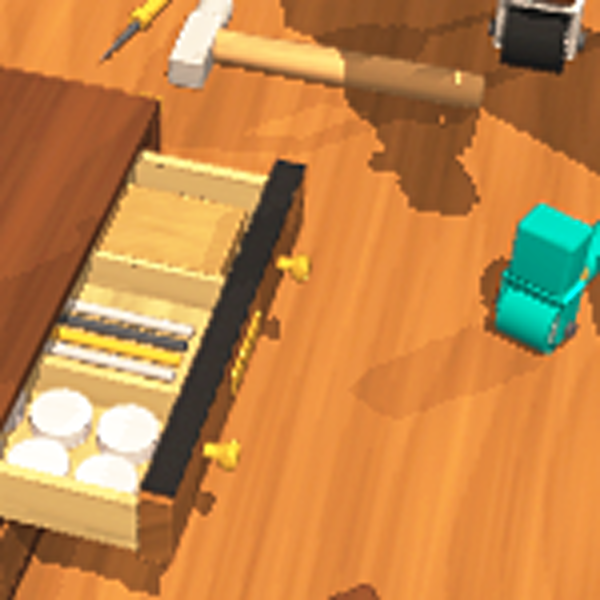

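Strip lies flat as one straight band from (290,170) to (160,490), and the drawer is still open. I'll set the roller back on its clear original spot, then push the drawer with the bare fingers.

```bash
python3 - <<'E'
from h import *
goal([0.40,0.12,0.24],toolR(np.radians(50),.03))
goal([0.425,0.331,0.20],toolR(np.radians(11.3),.076))
E
```

```text
shift mm [-30.7 251.5  14.4] turn10 [-0.28 -0.09  3.67]
shift mm [-44.  464.2  50.7] turn10 [-0.5  -0.28  7.54]
```

Request:
{"api": "move_arm", "payload": {"targets": [[[-6,50,5],[0,0,0.8],1],[[-12,100,8],[-0.1,0,1.6],1],[[-18,150,12],[-0.2,0,2.4],1],[[-24,200,14],[-0.3,-0.1,3.1],1],[[-31,251,14],[-0.3,-0.1,3.9],1]]}}

```text
clock: 14.52
tcp_pos: [0.4002, 0.1214, 0.2402]
orientation: [0.007, 0.363, 0.932, 0.015]
wrist_force: [1.0, -0.9, -2.8]
finger_gap: 0.026
grip_force: 111.9
```

```bash
python3 - <<'E'
from h import *
goal([0.425,0.331,0.10],toolR(np.radians(11.3),.076))
E
```

```text
shift mm [123.7 166.3 145.8] turn10 [-0.23 -0.19  3.61]
```

Request:
{"api": "move_arm", "payload": {"targets": [[[30,40,0],[0,0,0.9],1],[[60,80,20],[-0.1,-0.1,1.8],1],[[92,124,50],[-0.2,-0.1,2.7],1],[[124,166,100],[-0.2,-0.2,3.6],1],[[124,166,146],[-0.2,-0.2,3.6],1]]}}

```text
clock: 15.15
tcp_pos: [0.4245, 0.3338, 0.0991]
orientation: [0.024, 0.63, 0.776, 0.028]
wrist_force: [0.0, -0.4, -3.4]
finger_gap: 0.026
grip_force: 111.8
```

Request:
{"api": "move_arm", "payload": {"targets": [[[0,0,0],[0,0,0],1],[[0,0,0],[0,0,0],1]]}}

```text
clock: 15.4
tcp_pos: [0.4238, 0.3296, 0.101]
orientation: [0.024, 0.631, 0.775, 0.027]
wrist_force: [1.2, 0.3, -2.4]
finger_gap: 0.0261
grip_force: 111.8
```

```bash
python3 - <<'E'
from h import *
s=env.get_state(); print(s["tcp_pos"],s["wrist_force"])
goal([0.425,0.331,0.057],toolR(np.radians(11.3),.076))
p=env.read_camera("side"); 
for c in(p,): print([(np.round(d["centre"],4).tolist(),round(d["confidence"],2)) for d in env.landmark_of("roller",c)[:5]])
a=p["pixels"][330:480,240:440]
cv2.imwrite("pics/r3.png",cv2.cvtColor(cv2.resize(a,(800,600),interpolation=cv2.INTER_CUBIC),cv2.COLOR_RGB2BGR))
E
```

```text
[0.4238404  0.32958735 0.1009918 ] [ 1.22368936  0.34874363 -2.38204548]
shift mm [ 1.3 -1.7 44. ] turn10 [-0.03  0.02  0.03]
[([0.3296, -0.114, 0.0223], 0.86), ([0.397, 0.1601, 0.015], 0.78), ([0.4272, 0.3301, 0.0612], 0.65), ([0.528, 0.3057, 0.0108], 0.56)]
```

View pics/r3.png

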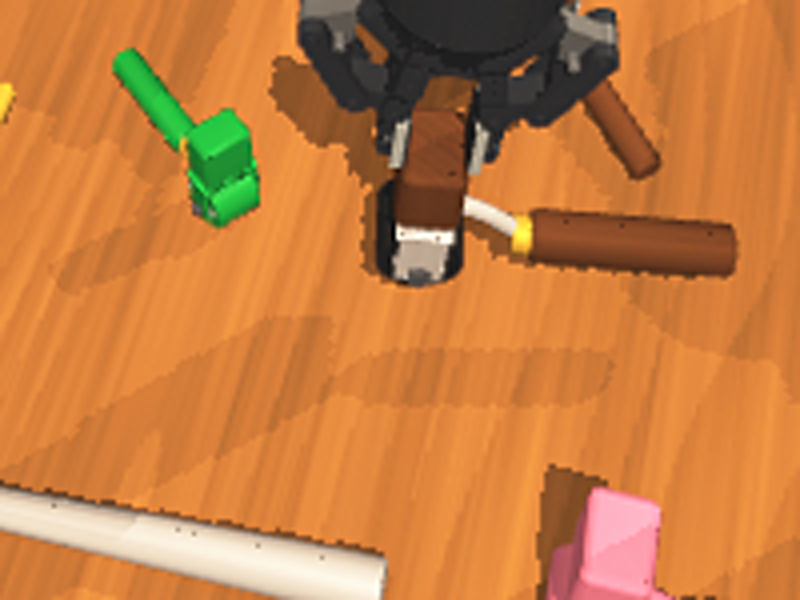

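The roller is held upright at crop (430,190) with its handle down to the right, over clear bench. Lowering, then releasing.

Request:
{"api": "move_arm", "payload": {"targets": [[[1,-1,20],[0,0,0],1],[[1,-2,34],[0,0,0],1],[[1,-2,41],[0,0,0],1],[[1,-2,44],[0,0,0],1],[[1,-2,44],[0,0,0],1]], "squeeze": 60}}

```text
clock: 16.12
tcp_pos: [0.4253, 0.3308, 0.0572]
orientation: [0.024, 0.632, 0.774, 0.028]
wrist_force: [-0.5, 0.4, 0.8]
finger_gap: 0.0261
grip_force: 112.2
```

Request:
{"api": "move_arm", "payload": {"targets": [[[0,0,0],[0,0,0],0.3],[[0,0,0],[0,0,0],-0.2],[[0,0,0],[0,0,0],-1],[[0,0,0],[0,0,0],-1],[[0,0,0],[0,0,0],-1]], "squeeze": 30}}

```text
clock: 16.75
tcp_pos: [0.4241, 0.3304, 0.0562]
orientation: [0.024, 0.631, 0.775, 0.027]
wrist_force: [-0.1, -0.4, 0.3]
finger_gap: 0.0853
grip_force: 0.0
```

Request:
{"api": "move_arm", "payload": {"targets": [[[0,0,-20],[0,0,0],-1],[[0,0,-60],[0,0,0],-1],[[0,0,-110],[0,0,0],-1],[[0,0,-145],[0,0,0],-1],[[0,0,-145],[0,0,0],-1]]}}

```text
clock: 17.38
tcp_pos: [0.4157, 0.3298, 0.2043]
orientation: [0.025, 0.631, 0.775, 0.03]
wrist_force: [0.6, 0.2, -0.5]
finger_gap: 0.0855
grip_force: 0.0
```

```bash
python3 - <<'E'
from h import *
s=env.get_state(); print(s["tcp_pos"],s["wrist_force"],s["finger_gap"])
n=np.array([.998,-.0576,0]); f=np.array([.4775,.0435,0])
p=env.read_camera("side"); 
for t in("roller","roller_grip"): print([(np.round(d["centre"],4).tolist(),round(d["confidence"],2)) for d in env.landmark_of(t,p)[:5]])
P=f-n*.07; print(P)
goal([P[0],P[1],0.16],toolR(np.radians(86.7)))
E
```

```text
[0.41571326 0.32980763 0.20426982] [ 0.60273473  0.23378018 -0.53375911] 0.08545655467200784
[([0.4264, 0.3322, 0.0205], 0.97), ([0.5264, 0.3044, 0.0125], 0.86), ([0.396, 0.1573, 0.0127], 0.8), ([0.3282, -0.1184, 0.0201], 0.8), ([0.4245, 0.3309, 0.0707], 0.16)]
[([0.4244, 0.3281, 0.0701], 0.91), ([0.3952, 0.1612, 0.0515], 0.8), ([0.324, -0.1225, 0.074], 0.73)]
[0.40764  0.047532 0.      ]
shift mm [-273.8  -65.    36.3] turn10 [ 0.33  0.28 -7.5 ]
```

Roller stands where it was. Now to the drawer with the fingers shut.

Request:
{"api": "move_arm", "payload": {"targets": [[[-34,-8,0],[0,0,-0.9],-1],[[-68,-16,0],[0.1,0.1,-1.8],0],[[-102,-24,0],[0.2,0.1,-2.8],1],[[-136,-32,0],[0.2,0.2,-3.7],1],[[-170,-40,0],[0.3,0.2,-4.7],1]]}}

```text
clock: 18.15
tcp_pos: [0.4079, 0.1526, 0.1968]
orientation: [0.002, 0.268, 0.964, 0.005]
wrist_force: [-0.2, 0.2, -0.3]
finger_gap: 0.0122
grip_force: 0.0
```

Request:
{"api": "move_arm", "payload": {"targets": [[[0,0,0],[0,0,-0.9],1],[[0,0,0],[0,0,-1.9],1],[[0,0,0],[0,0,-2.8],1],[[0,0,0],[0,0,-2.8],1]]}}

```text
clock: 18.65
tcp_pos: [0.4083, 0.1539, 0.197]
orientation: [0.003, 0.03, 1.0, 0.005]
wrist_force: [-0.5, -0.2, -0.2]
finger_gap: -0.0001
grip_force: 0.0
```

```bash
python3 - <<'E'
from h import *
s=env.get_state(); print(s["tcp_pos"],s["wrist_force"],s["finger_gap"])
goal([.4076,.0475,0.099],toolR(np.radians(86.7)))
E
```

```text
[0.40826138 0.15385851 0.19704765] [-0.48966683 -0.22453975 -0.1784168 ] -0.00010392927126892663
shift mm [  -5.2 -107.2   97. ] turn10 [ 0.06  0.03 -0.02]
```

Request:
{"api": "move_arm", "payload": {"targets": [[[-2,-40,0],[0.1,0,0],1],[[-4,-80,10],[0.1,0,0],1],[[-5,-107,45],[0.1,0,0],1],[[-5,-107,80],[0.1,0,0],1],[[-5,-107,97],[0.1,0,0],1]]}}

```text
clock: 19.27
tcp_pos: [0.4067, 0.0476, 0.0978]
orientation: [0.002, 0.032, 0.999, -0.004]
wrist_force: [1.0, 0.6, 1.5]
finger_gap: -0.0002
grip_force: 0.0
```

Request:
{"api": "move_arm", "payload": {"targets": [[[-25,0,0],[0,0,0],1],[[-45,0,0],[0,0,0],1],[[-58,0,0],[0,0,0],1],[[-68,0,0],[0,0,0],1],[[-78,0,0],[0,0,0],1]]}}

```text
clock: 19.9
tcp_pos: [0.4848, 0.0435, 0.1001]
orientation: [0.002, 0.029, 1.0, -0.004]
wrist_force: [-5.4, -1.0, -2.1]
finger_gap: 0.0002
grip_force: 2.4
```

```bash
python3 - <<'E'
from h import *
s=env.get_state(); print(s["tcp_pos"],s["wrist_force"],Rt(s).as_matrix().round(3).tolist())
p=env.read_camera("side"); 
for t in("drawer_face","chest"): print([(np.round(d["centre"],4).tolist(),round(d["confidence"],2)) for d in env.landmark_of(t,p)[:2]])
E
```

```text
[0.48481386 0.04353901 0.10014686] [-5.39765914 -1.00695158 -2.10067534] [[-0.998, 0.059, 0.004], [0.059, 0.998, -0.007], [-0.004, -0.007, -1.0]]
[([0.4964, 0.0429, 0.1097], 0.55)]
[]
```

Request:
{"api": "move_arm", "payload": {"targets": [[[-12,0,0],[0,0,0],1],[[-24,0,0],[0,0,0],1],[[-36,0,0],[0,0,0],1],[[-48,0,0],[0,0,0],1],[[-58,0,0],[0,0,0],1]]}}

```text
clock: 20.68
tcp_pos: [0.545, 0.0401, 0.1011]
orientation: [0.004, 0.029, 1.0, -0.003]
wrist_force: [-5.0, 0.7, -3.2]
finger_gap: -0.0003
grip_force: 2.3
```

Request:
{"api": "move_arm", "payload": {"targets": [[[-4,0,0],[0,0,0],1],[[-8,0,0],[0,0,0],1],[[-12,0,0],[0,0,0],1],[[-15,0,0],[0,0,0],1]]}}

```text
clock: 21.18
tcp_pos: [0.5517, 0.0397, 0.1012]
orientation: [-0.003, 0.029, 1.0, -0.004]
wrist_force: [-16.3, 0.1, 9.2]
finger_gap: -0.0002
grip_force: 7.4
```

```bash
python3 - <<'E'
from h import *
s=env.get_state(); print(s["tcp_pos"],s["wrist_force"],s["ft_torque"])
p=env.read_camera("side"); a=p["pixels"][160:310,230:430]
for t in("drawer_face","edging","tin"): print([(np.round(d["centre"],4).tolist(),round(d["confidence"],2)) for d in env.landmark_of(t,p)[:2]])
cv2.imwrite("pics/r4.png",cv2.cvtColor(cv2.resize(a,(800,600),interpolation=cv2.INTER_CUBIC),cv2.COLOR_RGB2BGR))
E
```

```text
[0.55170862 0.03968881 0.10116144] [-16.31267913   0.06094933   9.16185107] [ 0.07385437  3.02345134 -0.03950435]
[([0.5623, 0.0379, 0.11], 0.9)]
[([0.5722, 0.0375, 0.1363], 0.81)]
[([0.6852, -0.0625, 0.1486], 0.67)]
```

View pics/r4.png

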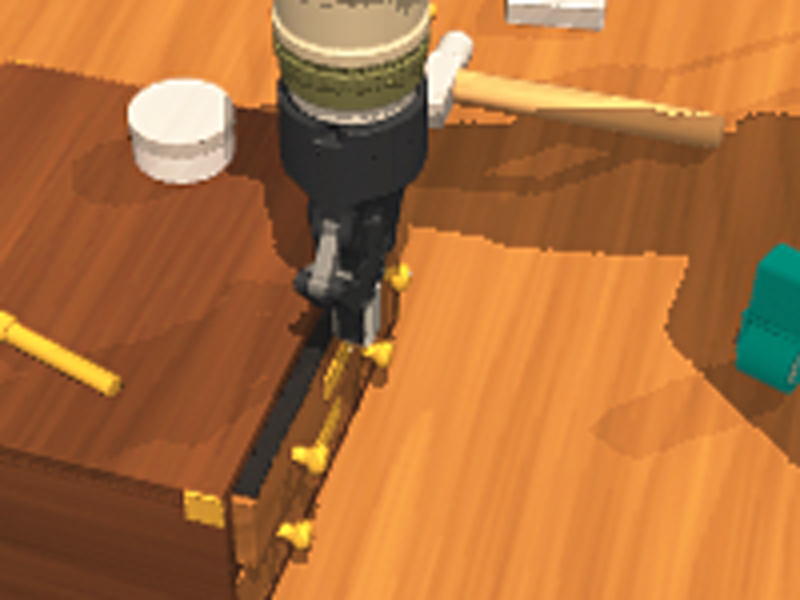

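Drawer is about 12 mm open (strip just outside the chest front, crop (290,410)), in the catch zone. The upward force suggests the knuckles may be close to the chest's top, so I back off, raise the tips and push again.

Request:
{"api": "move_arm", "payload": {"targets": [[[15,0,0],[0,0,0],1],[[20,0,-8],[0,0,0],1],[[20,0,-14],[0,0,0],1],[[10,0,-14],[0,0,0],1],[[5,0,-14],[0,0,0],1]]}}

```text
clock: 22.0
tcp_pos: [0.5562, 0.0393, 0.116]
orientation: [0.005, 0.029, 1.0, -0.004]
wrist_force: [0.2, -0.2, -0.4]
finger_gap: 0.0002
grip_force: 0.0
```

Request:
{"api": "move_arm", "payload": {"targets": [[[-4,0,0],[0,0,0],1],[[-7,0,0],[0,0,0],1],[[-10,0,0],[0,0,0],1]]}}

```text
clock: 22.38
tcp_pos: [0.5623, 0.0391, 0.1152]
orientation: [0.002, 0.029, 1.0, -0.004]
wrist_force: [-10.3, -0.3, 5.9]
finger_gap: 0.0002
grip_force: 4.9
```

Request:
{"api": "move_arm", "payload": {"targets": [[[-4,0,0],[0,0,0],1],[[-7,0,0],[0,0,0],1],[[-7,0,0],[0,0,0],1]]}}

```text
clock: 22.75
tcp_pos: [0.5621, 0.0391, 0.1151]
orientation: [-0.004, 0.029, 1.0, -0.004]
wrist_force: [-23.7, 0.0, 17.1]
finger_gap: -0.0005
grip_force: 11.9
```

```bash
python3 - <<'E'
from h import *
p=env.read_camera("side"); 
for t in("drawer_face","edging","drawer"): print([(np.round(d["centre"],4).tolist(),round(d["confidence"],2)) for d in env.landmark_of(t,p)[:2]])
E
```

```text
[([0.5723, 0.0389, 0.1074], 0.57), ([0.638, -0.3794, -0.0041], 0.17)]
[]Traceback (most recent call last):
  File "<stdin>", line 3, in <module>
ValueError: it knows: bench_block, chest, drawer_face, edging, graver, hammer, mandrel, roller, roller_grip, tin
```

The drawer hits a hard stop and the strip is hidden under the chest top, so it is home. Backing away and checking everything.

Request:
{"api": "move_arm", "payload": {"targets": [[[12,0,0],[0,0,0],1],[[40,0,0],[0,0,0],1],[[80,0,-20],[0,0,0],1],[[110,0,-70],[0,0,0],1],[[110,-60,-110],[0,0,0],1]]}}

```text
clock: 23.52
tcp_pos: [0.4565, -0.0042, 0.2219]
orientation: [0.005, 0.026, 1.0, -0.003]
wrist_force: [2.0, -0.5, -0.2]
finger_gap: 0.0
grip_force: 0.0
```

```bash
python3 - <<'E'
from h import *
s=env.get_state(); print(s["tcp_pos"],s["wrist_force"])
p=env.read_camera("side"); 
for t in("drawer_face","edging","roller","tin","graver2"): print(t,[(np.round(d["centre"],4).tolist(),round(d["confidence"],2)) for d in env.landmark_of(t,p)[:4]])
cv2.imwrite("pics/f.png",cv2.cvtColor(cv2.resize(p["pixels"][170:440,200:500],(666,600),interpolation=3),cv2.COLOR_RGB2BGR))
E
```

```text
[ 0.45653098 -0.00416823  0.2218808 ] [ 1.9771606  -0.50064687 -0.24663936]
drawer_face [([0.5729, 0.0391, 0.1092], 0.75)]
edging []
roller [([0.526, 0.3065, 0.0109], 0.84), ([0.4271, 0.3316, 0.0184], 0.73), ([0.3935, 0.1557, 0.0128], 0.66), ([0.329, -0.1169, 0.0232], 0.59)]
tin [([0.687, -0.0637, 0.1498], 0.98)]
graver2 [([0.7166, 0.1137, 0.1511], 0.78), ([0.6576, 0.3361, -0.0014], 0.59), ([0.64, -0.3776, -0.0037], 0.58)]
```

View pics/f.png

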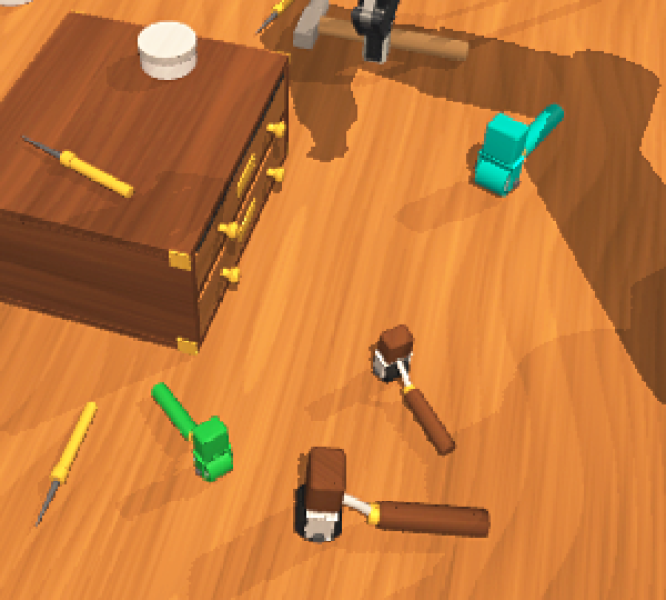

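The drawer is flush and shut, with its knobs in line with the lower drawer's at (230,230). The roller stands on its wheel at (320,500), and the other tools have not moved.

```bash
python3 -c "
from workcell import env
print(env.hand_in())"
```

```text
the job is handed in; nothing more can be done
None
```

The job is handed in at about 24 s: I rolled the strip flat with the roller (two passes at about 25 N), pushed the drawer fully home with the shut fingers, and left the other tools unmoved; I set the roller down on its wheel and let go before pushing the drawer, not after.

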